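# Square a jar lid in its rack and latch it

## Robot

A 7-joint arm with a two-finger parallel gripper is mounted at the origin on the work surface. World frame = base frame: x ahead of the robot, y to its left, z up, the work surface at z = 0. Lengths are in m, angles in rad, forces in N, time in s.
With the tool pointing down it reaches from about 0.425 to 1.025 m from the base axis. Payload 3.6 kg.
Tool frame: the origin (TCP) lies at the very end of the fingers, on their centre line; the grasp point (between the pads) lies 19 mm behind it; z points along the fingers, y is the direction in which the jaws open and shut (so a half turn about z gives the same grasp; the last joint's range is limited). The gripper opens to 85 mm and grips with 20 to 120 N. Pads are 22 mm wide; open, the fingers measure 114 mm over their backs; the gripper's body (76 mm by 85 mm) begins 54 mm behind the grasp point. The pads swing forward as they close: fully open they stand 13 mm farther back than shut.
Start: joints at [-1.345, 0.591, 0.048, 1.609, -0.033, 0.943, -0.034], TCP at [0.227, 0.688, 0.231] pointing down, gripper open.
Joint ranges: [-2.69, 2.69], [-0.47, 2.24], [-1.27, 1.36], [0.19, 2.51], [-1.53, 4.68], [0.08, 2.07], [-3.09, 3.09]. Speed limits (rad/s): [2.57, 2.57, 3.14, 3.14, 3.14, 3.14, 3.14].

## Interface

Orientations are given as a unit quaternion [x, y, z, w].
In Python, from bench import env, imaging, workorder, find_in gives the robot as it stands. The module is installed in compiled form; this text tells all that it offers.
- The arm moves only by the tool carry_out, never from a script. Its argument "increments" is a list of rows, each an object with "gripper": the closure, from 0 (fully open) to 1 (shut); "xyz": the shift along the world's x, y, z in mm, a list of three; "roll": the turn about the world's z in rad. In form: [{"gripper": gripper, "xyz": [dx, dy, dz], "roll": roll}, ...]. A call has exactly 8 rows; each row is the pose to reach, as a shift and turn from the pose commanded when the call began; what a row does not reach only later rows make up. A row lasts 1/12 s, in which the tool goes at most 41.7 mm and 7.16 degrees, less where a joint would pass 70% of its speed; a pose out of reach is approached as far as the arm can. A call with a gripper value outside its range is refused whole. The fingers move at their own pace and stop on an object; the grip force is fixed at half the most. Time passes only in rows, so rows that repeat a pose let the fingers close, or fill a call up. It gives the time, the measured TCP pose, the force and the opening at its end, in the units of the state.
- env.get_obs(): the state, without advancing time (a new reading comes with each control period).
- imaging.read_camera(name): name is "scene" or "top"; returns the picture (420x560x3 uint8, red, green, blue); there is no depth.
- imaging.camera_info(name): a dict with "camera_matrix" (3x3 intrinsics, pixels), "T" (4x4, takes a point from camera to world coordinates). Camera axes: x right, y up, looking along -z (the intrinsics and any distortion apply to the point x, -y, -z); pixel columns grow to the right and rows downward; lengths in m; the calibration is good to about 2 mm. A picture is of the moment at which its call begins. camera_info takes no time and is no camera call.
- workorder.hand_in(): hands the job in, once; it reports no verdict.
Trained networks look in the newest picture that a camera, given by its name, has taken for a name from the list of things; names that differ only in an ending like _2 or _b are one class to them, and where a whole thing is asked for, a point or a joint stands for the part that bears it (a point fixed in the world has none). Each returns a list of dicts, best first, with "score" (0 to 1); they miss things now and then, are a little off and sometimes report something else, mostly with a low value. They report only what shows in the picture. A call takes as long as a camera call. They do not tell look-alikes from the thing itself.
- find_in(camera, label): "box" ([left, top, width, height] in pixels, round what is visible of it).
The state is a dict: "t": time; "joints": joint angles; "dq": joint speeds; "joint_efforts": joint torques, N m; "eef_pos": TCP position; "tool_rot": TCP orientation; "force": force on the tool from outside, world axes, zero at the start; "torque": the same for the moment, N m; "opening": finger opening in m.
Only numpy, scipy, OpenCV 4.12 (cv2) and the standard library are available. Lean on these libraries where they do the work, as an engineer would, in place of code of your own. Each camera call takes 0.05 s, during which the arm holds its last target. There are 200 camera calls.

## Task

One stoneware jar lid in the wooden rack lies with its flat edge turned away from the rack's bar. Turn it where it lies with your fingertips and slide it home until its flat is flush against the bar along its whole length, then swing the wooden keeper of that bay fully across over the lid so the rack can be hung. The glaze chips easily, so set the fingertips down slowly and never press or push the lid with more than 30 N; leave the other lid, the jars and the cup where they are.

Things in the scene. Friction and masses are not known exactly. Their poses are not given: they have to be found in the camera images.
- rack: Fixed wooden lid rack lying on its back, 140 x 248 mm, top of its felt-lined board at z = 16 mm. Origin: underside, midway between its two bays; x points to the bar, y along it, z up. Dividers 12 wide, top at z = 24, at y = -116, 0, +116 make two bays 104 wide, open at -x (board edge x = -72). The bay to work in is centred at y = +58; the other holds lid2, seated and latched
- bar_face (a point): Middle of the bar's face in the bay to work in (rack x = +50, y = +58, z = 24 mm). The bar is straight, 18 mm wide, runs along the rack's whole +x edge, top at z = 32; axes as the rack's
- lid: White stoneware jar lid to be seated, about 0.17 kg, slippery on felt and wood (friction 0.2), gripped by a fingertip (0.9): disc of 100 mm diameter with one flat (65 long) cut 38 mm from its centre. Origin: centre of its underside; its +x points to the middle of the flat. Top face at z = 10, rim z = 3 to 10, a 72 wide step below. 2 mm play to the dividers. Starts near rack x = -3; when flush, at x = +12 with its x along the rack's x
- lid_flat (a point): Middle of the lid's flat edge, 38 mm from the lid's centre, 6.5 mm above its underside; flush against the bar this point is at x = +50 mm in the rack's frame
- keeper (a joint): Wooden turn-button of that bay: bar 16 wide, 12 thick, reaching 54 mm from its upright pivot; spans z = 29 to 41 mm above the table, passing 3 mm over the lid. 0: points out of the rack (rack -x); grows counterclockwise seen from above; stops at 1.57, across the bay (rack -y), over the lid. Light friction (about 1 N at its end), stays where left
- keeper_pivot (a point): Pivot of the keeper: rack x = -26, y = +116 mm, at the keeper's mid thickness (z = 35)
- keeper_tip (a point): Point on the keeper's centre line 46 mm from its pivot, at mid thickness (z = 35 mm)
- lid2: Second lid, same shape, seated in the other bay (rack y = -58) under its closed keeper; to be left alone. Origin: centre of its underside
- jar1: Empty glass jar, 94 mm diameter, 112 mm tall, standing beside the rack; leave. Origin: centre of its base
- jar2: Empty glass jar like jar1, elsewhere beside the rack; leave. Origin: centre of its base
- cup: Green plastic cup, 74 mm across its rim, 95 mm tall, standing beside the rack; leave. Origin: centre of its base
Not all that is in view belongs to the job. Leave any yellow look-alike of the lid alone.

How it is judged:
On the way:
1. the lid's flat lies flush against the bar of its bay (x of lid_flat in the frame of rack above 0.0485 m and angle between the x axis of lid and the x axis of rack, either way round below 0.04 rad), for 0.2 s.
At the end, for the whole second after the job is handed in: The lid lies flat on the rack's board with the middle of its flat within 1.5 mm of the bar and the flat parallel to it within 0.04 rad; its keeper is swung across over it to 1.4 rad or more; the lid is at rest and nothing is touched (all of step 1 and z of lid in the frame of rack below 0.018 m and angle between lid's own z axis and vertical below 0.05 rad and value of joint keeper above 1.4 rad and linear speed of lid below 0.01 m/s).
It fails at once if the lid is pressed, pushed or dragged with more than 30 N (contact force between the fingers and lid above 30 N).
It fails at once if the other lid is moved more than 5 mm (distance of lid2 from where it was at the start of the episode above 0.005 m).
It fails at once if a jar is moved more than 15 mm (distance of any of jar1, jar2 from where it was at the start of the episode above 0.015 m).
It fails at once if the cup is moved more than 15 mm (distance of cup from where it was at the start of the episode above 0.015 m).
It also fails if it takes over 67 s, if anything falls off the work surface, if the arm or the gripper's body presses on something with over 40 N, if the wrist force passes 120 N, or if a joint passes its speed limit or range.

## Working session

There is one attempt and no reset: what is moved stays moved. The work goes in short steps, Python scripts to look and compute and a tool call to move; the robot and the scene stay as the last step left them, time stands still between calls to the robot, and variables do not carry over. Pictures are saved under pics/ and viewed, about 8 in all and at most 12, crops included, and the job is handed in when it is done.

Besides the shell and the picture viewer there is one more tool, called as name([rows], argument=value, ...), one row to a line, values as JSON. carry_out: Moves the arm, as the interface text tells. Its arguments: {"type":"object","properties":{"increments":{"type":"array","items":{"type":"object","properties":{"gripper":{"type":"number"},"xyz":{"type":"array","items":{"type":"number"}},"roll":{"type":"number"}}}}},"required":["increments"]}

```bash
mkdir -p pics
cat > h.py <<'E'
from bench import env, imaging, workorder, find_in
import numpy as np, cv2
def snap(c,name=None):
    im=imaging.read_camera(c)
    if name: cv2.imwrite('pics/'+name,im[:,:,::-1])
    return im
def ray(c,uv):
    i=imaging.camera_info(c);K=np.array(i['camera_matrix']);T=np.array(i['T'])
    d=np.linalg.inv(K)@[uv[0],uv[1],1]; d=T[:3,:3]@[d[0],-d[1],-d[2]]
    return T[:3,3],d
def world(c,uv,z):
    o,d=ray(c,uv); return o+d*(z-o[2])/d[2]
def pix(c,p):
    i=imaging.camera_info(c);K=np.array(i['camera_matrix']);T=np.array(i['T'])
    q=T[:3,:3].T@(np.array(p)-T[:3,3]); q=K@[q[0],-q[1],-q[2]]; return q[:2]/q[2]
E
python3 - <<'E'
from h import *
for c in ('top','scene'):
    im=snap(c,c+'0.png'); i=imaging.camera_info(c); print(c,i)
    for l in ('rack','lid','keeper','jar1','cup'):
        print(l,[(np.round(d['box']),round(d['score'],2)) for d in find_in(c,l)][:4])
print(env.get_obs())
E
```

```text
top {'camera_matrix': array([[407.57745394,   0.        , 281.10148227],
       [  0.        , 407.57745394, 205.73359525],
       [  0.        ,   0.        ,   1.        ]]), 'T': array([[-0.01829639,  0.99737927, -0.06999884,  0.52483647],
       [-0.99981197, -0.0178013 ,  0.00769008,  0.07535056],
       [ 0.00642386,  0.07012638,  0.99751743,  0.97993784],
       [ 0.        ,  0.        ,  0.        ,  1.        ]])}
rack [(array([269., 147., 114.,  81.]), 0.56)]
lid [(array([285., 175.,  39.,  41.]), 0.93), (array([324., 158.,  45.,  37.]), 0.8), (array([223., 244.,  41.,  41.]), 0.79), (array([289., 241.,  41.,  40.]), 0.73)]
keeper [(array([275., 204.,  14.,  23.]), 0.5)]
jar1 [(array([384., 124.,  56.,  48.]), 0.75), (array([374., 207.,  52.,  43.]), 0.58)]
cup [(array([268., 145., 116.,  84.]), 0.73), (array([192., 183.,  33.,  31.]), 0.58)]
scene {'camera_matrix': array([[407.67262439,   0.        , 274.97872996],
       [  0.        , 407.67262439, 208.83080289],
       [  0.        ,   0.        ,   1.        ]]), 'T': array([[ 0.48671012, -0.61088885,  0.62444221,  1.
[... 575 characters left out ...]
33.,  52.]), 0.56)]
{'t': 0.6, 'joints': array([-1.34549814,  0.59117889,  0.04838975,  1.60847794, -0.03330831,
        0.94268123, -0.03371174]), 'dq': array([-0.00058522, -0.00013359, -0.00017382, -0.00045754,  0.00070934,
       -0.00073822, -0.00132528]), 'joint_efforts': array([-5.88998464e-04, -5.48288870e+01,  1.54530052e+00, -1.98415786e+01,
        9.37931385e-03,  1.83782220e-03, -3.71459151e-06]), 'eef_pos': array([0.22722828, 0.68849505, 0.23132572]), 'tool_rot': array([1.58712356e-01, 9.87324864e-01, 2.92779060e-05, 9.67944431e-06]), 'force': array([-0.10411156,  0.40687833, -0.793956  ]), 'torque': array([ 0.00560844, -0.06034072, -0.02954875]), 'opening': 0.08524806519875865}
```

View pics/top0.png

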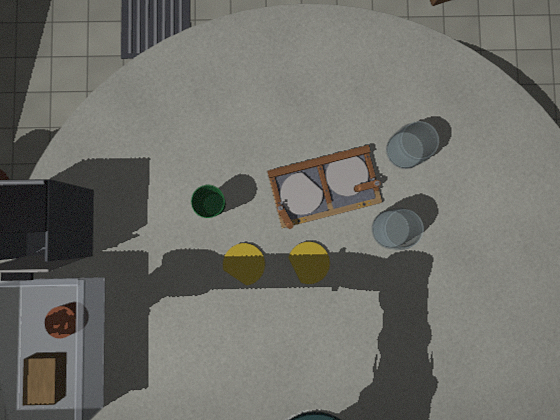

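View pics/scene0.png

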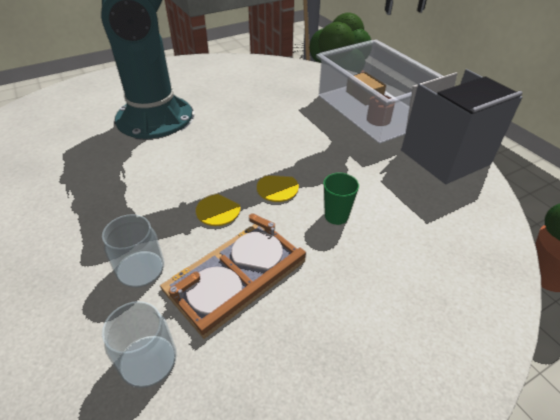

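Top view: rack at about (325,187), bar on the upper (+x) side. The work bay is the left one (lid at 303,193) with its open keeper at (286,216). The yellow look-alikes, jars and cup are outside the rack. Next I'll enlarge the rack.

Run:
```python
import cv2,numpy as np
a=cv2.imread('pics/top0.png')[138:238,258:392]; b=cv2.imread('pics/scene0.png')[200:335,155:315]
a=cv2.resize(a,None,fx=5.9,fy=5.9,interpolation=cv2.INTER_CUBIC); cv2.imwrite('pics/topc.png',a)
```

```text
(no output)
```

View pics/topc.png

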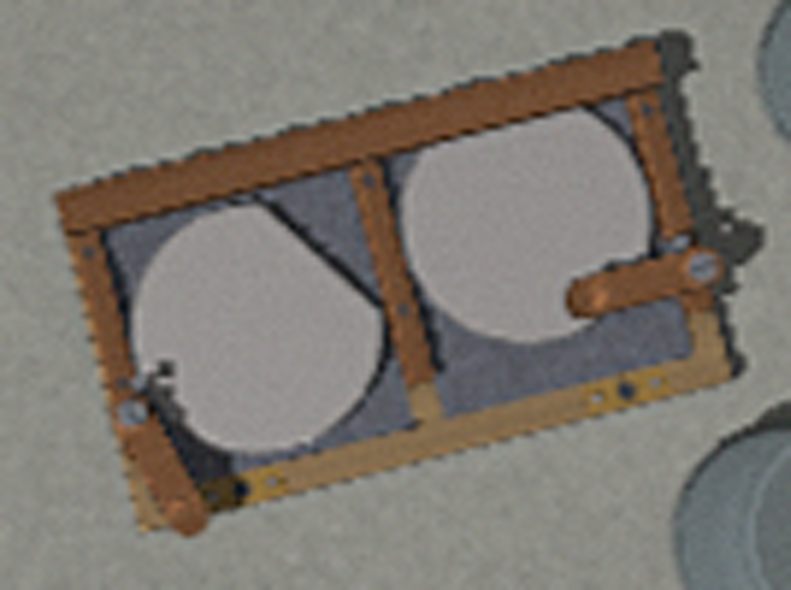

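```bash
cat >> h.py <<'E'
from scipy.optimize import least_squares
PTS=np.array([[68,124,32],[68,-124,32],[50,124,32],[50,-124,32],[-72,124,16],[-72,-124,16],[-26,116,41],[-26,-116,41]])/1e3
def R2W(p,P): # rack frame -> world
    c,s=np.cos(p[2]),np.sin(p[2]); P=np.atleast_2d(P); return np.c_[p[0]+c*P[:,0]-s*P[:,1],p[1]+s*P[:,0]+c*P[:,1],P[:,2]]
def W2R(p,P):
    c,s=np.cos(p[2]),np.sin(p[2]); P=np.atleast_2d(P); x=P[:,0]-p[0];y=P[:,1]-p[1]; return np.c_[c*x+s*y,-s*x+c*y,P[:,2]]
E
python3 - <<'E'
from h import *
px=np.array([[57,196],[656,40],[68,233],[661,83],[142,528],[738,375],[132,411],[703,265]])/5.9+[257.5,137.5]
f=lambda p:np.ravel([pix('top',q) for q in R2W(p,PTS)]-px)
r=least_squares(f,[.56,-.01,.26]); p=r.x; print('rack',p, np.round(r.fun.reshape(-1,2),1)); np.save('rack.npy',p)
im=cv2.imread('pics/top0.png').astype(int)
m=((im.min(2)>120)&(im.max(2)-im.min(2)<28)).astype(np.uint8)
# restrict to bay
q=R2W(p,np.array([[49,110,24],[49,7,24],[-68,7,24],[-68,110,24]])/1e3)
mask=np.zeros_like(m); cv2.fillPoly(mask,[np.round([pix('top',a) for a in q]).astype(int)],1)
m&=mask
n,lab,st,_=cv2.connectedComponentsWithStats(m); k=1+np.argmax(st[1:,4]); print(st[k])
m=(lab==k).astype(np.uint8)
W=np.array([W2R(p,world('top',(u,v),.026))[0]*1e3 for v,u in zip(*np.nonzero(m))])
A=(st[k,4]); print('centroid',W.mean(0), 'ext',W.min(0),W.max(0))
c=cv2.findContours(m,cv2.RETR_EXTERNAL,cv2.CHAIN_APPROX_NONE)[0]; c=max(c,key=len)[:,0]
C=np.array([W2R(p,world('top',a,.026))[0,:2]*1e3 for a in c])
def res(s):
    d=C-s[:2]; return np.minimum(50-1-np.hypot(*d.T), 38-1-(d@[np.cos(s[2]),np.sin(s[2])]))
for t in (-.7,-1,-1.2):
    s=least_squares(res,[-3,58,t],loss='soft_l1'); print(s.x,s.cost)
print('lid world',R2W(p,[s.x[0]/1e3,s.x[1]/1e3,.026]),'goal',R2W(p,[.012,.058,.026]))
for l in ((W2R(p,world('top',(398,228),.0)))[0],(W2R(p,world('top',(208,200),.09)))[0]): print(l)
E
```

```text
rack [ 0.63917006 -0.03605347  0.2349864 ] [[-0.5 -0.9]
 [-0.2 -0.5]
 [-0.5  0.2]
 [ 1.  -0.5]
 [-0.   0.8]
 [ 0.   0.5]
 [ 0.1  0.3]
 [ 0.1  0.1]]
[ 281  173   41   42 1235]
centroid [-6.06676634 60.95122221 26.        ] ext [-53.58475899  11.97529666  26.        ] [ 44.31716048 108.48221516  26.        ]
[-4.41764041 58.54918151 -1.00880497] 206.12334856991308
[-4.40984126 58.50664459 -1.02164249] 206.23640784762682
[-4.41762771 58.54923788 -1.00877975] 206.12334849809912
lid world [[0.62124183 0.01985813 0.026     ]] goal [[0.63733614 0.0231465  0.026     ]]
[-0.14245977 -0.14720362  0.        ]
[0.02608169 0.26550145 0.09      ]
```

carry_out([
  {"gripper": 0.3,"xyz": [21,-36,0],"roll": -0.06},
  {"gripper": 0.6,"xyz": [42,-71,0],"roll": -0.12},
  {"gripper": 0.6,"xyz": [63,-107,0],"roll": -0.18},
  {"gripper": 0.6,"xyz": [84,-142,0],"roll": -0.24},
  {"gripper": 0.6,"xyz": [105,-178,0],"roll": -0.3},
  {"gripper": 0.6,"xyz": [126,-213,0],"roll": -0.36},
  {"gripper": 0.6,"xyz": [147,-249,0],"roll": -0.42},
  {"gripper": 0.6,"xyz": [168,-284,0],"roll": -0.45},
])

```text
t: 1.27
eef_pos: [0.396, 0.4027, 0.2317]
tool_rot: [0.376, 0.927, 0.0, 0.0]
force: [0.5, -0.1, 0.6]
opening: 0.0338
```

carry_out([
  {"gripper": 0.6,"xyz": [21,-36,0],"roll": 0},
  {"gripper": 0.6,"xyz": [42,-71,0],"roll": 0},
  {"gripper": 0.6,"xyz": [63,-107,0],"roll": 0},
  {"gripper": 0.6,"xyz": [84,-142,0],"roll": 0},
  {"gripper": 0.6,"xyz": [105,-178,0],"roll": 0},
  {"gripper": 0.6,"xyz": [126,-213,0],"roll": 0},
  {"gripper": 0.6,"xyz": [147,-249,0],"roll": 0},
  {"gripper": 0.6,"xyz": [168,-284,0],"roll": 0},
])

```text
t: 1.93
eef_pos: [0.5641, 0.1185, 0.2317]
tool_rot: [0.375, 0.927, 0.0, 0.0]
force: [0.4, 0.7, 0.2]
opening: 0.0342
```

carry_out([
  {"gripper": 0.6,"xyz": [20,-34,0],"roll": 0},
  {"gripper": 0.6,"xyz": [40,-67,0],"roll": 0},
  {"gripper": 0.6,"xyz": [59,-100,0],"roll": 0},
  {"gripper": 0.6,"xyz": [59,-100,-35],"roll": 0},
  {"gripper": 0.6,"xyz": [59,-100,-70],"roll": 0},
  {"gripper": 0.6,"xyz": [59,-100,-105],"roll": 0},
  {"gripper": 0.6,"xyz": [59,-100,-140],"roll": 0},
  {"gripper": 0.6,"xyz": [59,-100,-150],"roll": 0},
])

```text
t: 2.6
eef_pos: [0.6188, 0.0206, 0.0766]
tool_rot: [0.375, 0.927, -0.002, -0.004]
force: [-0.9, 0.2, 0.5]
opening: 0.0341
```

Run:
```python
from h import *
im=snap('scene'); o=env.get_obs(); print(o['eef_pos'],o['force'],o['joints'])
c=im[150:345,110:330]; cv2.imwrite('pics/s1.png',cv2.resize(c,None,fx=3,fy=3,interpolation=cv2.INTER_CUBIC)[:,:,::-1])
p=np.load('rack.npy')
for n,q in (('bar_face',[.05,.058,.024]),('pivot',[-.026,.116,.041]),('lidc',[-.004,.058,.026])): print(n,pix('scene',R2W(p,q)[0]), (pix('scene',R2W(p,q)[0])-[110,150])*3)
```

```text
[0.61886595 0.02051035 0.07685487] [-0.71855956  0.76851715 -0.41353288] [-0.2295169   0.67281359  0.17809152  1.95088189 -0.21523908  0.54452306
  0.89838453]
bar_face [275.21152726 266.71814673] [495.63458178 350.15444019]
pivot [270.8988571  224.20029154] [482.6965713  222.60087463]
lidc [256.64232206 249.93452742] [439.92696618 299.80358227]
```

View pics/s1.png

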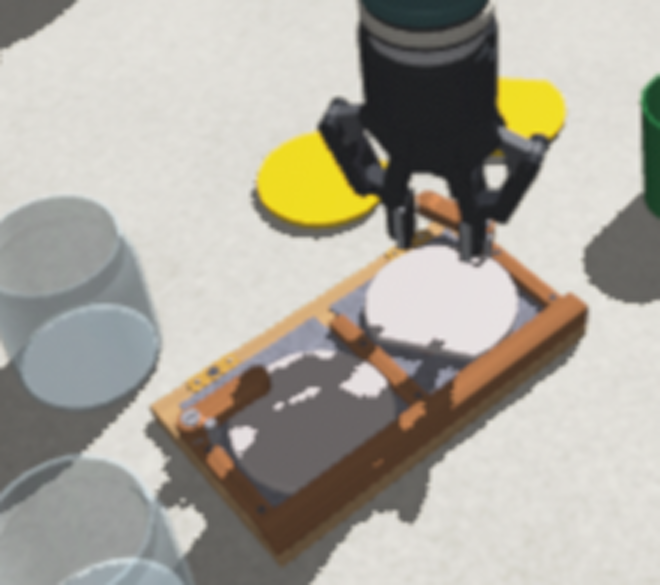

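Crop: the projected pivot (483,223) and lid centre (440,300) match the picture. Both fingertips are open above the lid, so I descend now, slowly near contact.

carry_out([
  {"gripper": 0.6,"xyz": [1,0,-12],"roll": 0},
  {"gripper": 0.6,"xyz": [2,0,-22],"roll": 0},
  {"gripper": 0.6,"xyz": [2,0,-32],"roll": 0},
  {"gripper": 0.6,"xyz": [2,0,-40],"roll": 0},
  {"gripper": 0.6,"xyz": [2,0,-44],"roll": 0},
  {"gripper": 0.6,"xyz": [2,0,-46],"roll": 0},
  {"gripper": 0.6,"xyz": [2,0,-46],"roll": 0},
  {"gripper": 0.6,"xyz": [2,0,-46],"roll": 0},
])

```text
t: 3.32
eef_pos: [0.6245, 0.0205, 0.0356]
tool_rot: [0.375, 0.927, 0.0, 0.0]
force: [0.1, 0.4, 0.5]
opening: 0.0342
```

carry_out([
  {"gripper": 0.6,"xyz": [-1,0,-1],"roll": 0},
  {"gripper": 0.6,"xyz": [-2,0,-2],"roll": 0},
  {"gripper": 0.6,"xyz": [-2,0,-3],"roll": 0},
  {"gripper": 0.6,"xyz": [-2,0,-4],"roll": 0},
  {"gripper": 0.6,"xyz": [-2,0,-5],"roll": 0},
  {"gripper": 0.6,"xyz": [-2,0,-6],"roll": 0},
  {"gripper": 0.6,"xyz": [-2,0,-7],"roll": 0},
  {"gripper": 0.6,"xyz": [-2,0,-7.5],"roll": 0},
])

```text
t: 3.98
eef_pos: [0.6221, 0.0205, 0.0276]
tool_rot: [0.375, 0.927, -0.0, -0.0]
force: [0.4, 0.1, -1.0]
opening: 0.034
```

carry_out([
  {"gripper": 0.6,"xyz": [0,0,-0.3],"roll": 0},
  {"gripper": 0.6,"xyz": [0,0,-0.6],"roll": 0},
  {"gripper": 0.6,"xyz": [0,0,-0.9],"roll": 0},
  {"gripper": 0.6,"xyz": [0,0,-1.2],"roll": 0},
  {"gripper": 0.6,"xyz": [0,0,-1.5],"roll": 0},
  {"gripper": 0.6,"xyz": [0,0,-1.8],"roll": 0},
  {"gripper": 0.6,"xyz": [0,0,-2],"roll": 0},
  {"gripper": 0.6,"xyz": [0,0,-2],"roll": 0},
])

```text
t: 4.65
eef_pos: [0.6222, 0.0205, 0.0258]
tool_rot: [0.375, 0.927, -0.0, -0.0]
force: [0.4, 0.3, 0.4]
opening: 0.0342
```

carry_out([
  {"gripper": 0.6,"xyz": [0,0,-0.2],"roll": 0},
  {"gripper": 0.6,"xyz": [0,0,-0.4],"roll": 0},
  {"gripper": 0.6,"xyz": [0,0,-0.6],"roll": 0},
  {"gripper": 0.6,"xyz": [0,0,-0.8],"roll": 0},
  {"gripper": 0.6,"xyz": [0,0,-1],"roll": 0},
  {"gripper": 0.6,"xyz": [0,0,-1.2],"roll": 0},
  {"gripper": 0.6,"xyz": [0,0,-1.2],"roll": 0},
  {"gripper": 0.6,"xyz": [0,0,-1.2],"roll": 0},
])

```text
t: 5.32
eef_pos: [0.6222, 0.0205, 0.0253]
tool_rot: [0.375, 0.927, 0.0, -0.0]
force: [-1.7, 0.9, 6.4]
opening: 0.0343
```

carry_out([
  {"gripper": 0.6,"xyz": [0,0,-0.2],"roll": 0},
  {"gripper": 0.6,"xyz": [0,0,-0.4],"roll": 0},
  {"gripper": 0.6,"xyz": [0,0,-0.6],"roll": 0},
  {"gripper": 0.6,"xyz": [0,0,-0.8],"roll": 0},
  {"gripper": 0.6,"xyz": [0,0,-0.8],"roll": 0},
  {"gripper": 0.6,"xyz": [0,0,-0.8],"roll": 0},
  {"gripper": 0.6,"xyz": [0,0,-0.8],"roll": 0},
  {"gripper": 0.6,"xyz": [0,0,-0.8],"roll": 0},
])

```text
t: 5.98
eef_pos: [0.6223, 0.0205, 0.0252]
tool_rot: [0.375, 0.927, 0.0, -0.0]
force: [-3.1, 0.5, 11.6]
opening: 0.034
```

Light contact on the lid at 11.6 N. Turning starts now.

carry_out([
  {"gripper": 0.6,"xyz": [0,0,0],"roll": 0.03},
  {"gripper": 0.6,"xyz": [0,0,0],"roll": 0.08},
  {"gripper": 0.6,"xyz": [0,0,0],"roll": 0.14},
  {"gripper": 0.6,"xyz": [0,0,0],"roll": 0.2},
  {"gripper": 0.6,"xyz": [0,0,0],"roll": 0.26},
  {"gripper": 0.6,"xyz": [0,0,0],"roll": 0.3},
  {"gripper": 0.6,"xyz": [0,0,0],"roll": 0.3},
  {"gripper": 0.6,"xyz": [0,0,0],"roll": 0.3},
])

```text
t: 6.65
eef_pos: [0.6236, 0.0207, 0.0253]
tool_rot: [0.232, 0.973, 0.001, 0.001]
force: [-0.9, 0.6, 8.7]
opening: 0.0343
```

Run:
```python
from h import *
im=snap('scene'); o=env.get_obs(); print(o['eef_pos'],o['force'],o['torque'],o['joints'][6])
c=im[185:315,160:320]; cv2.imwrite('pics/s2.png',cv2.resize(c,None,fx=4,fy=4,interpolation=cv2.INTER_CUBIC)[:,:,::-1])
```

```text
[0.62356594 0.02068245 0.02527194] [-1.20431226  0.01106208  9.24611889] [0.01566304 0.21894177 0.0451287 ] 1.1094855609018341
```

View pics/s2.png

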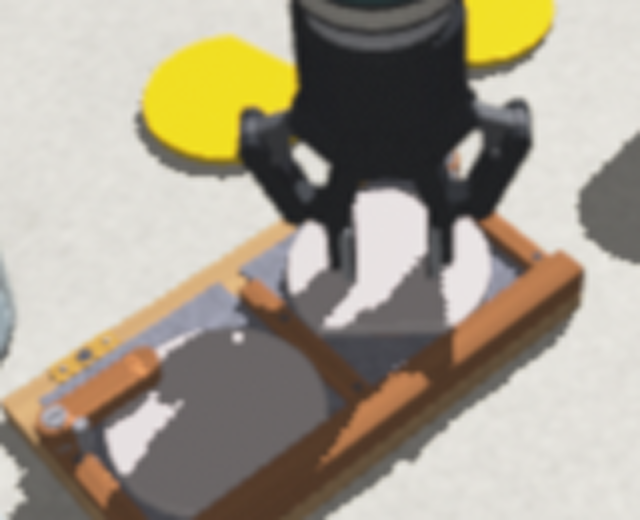

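The flat has turned with the tool: it now runs level at row ~330 of the crop, cols 310–455, where before it sloped down. I'll keep turning.

carry_out([
  {"gripper": 0.6,"xyz": [0,0,0],"roll": 0.04},
  {"gripper": 0.6,"xyz": [0,0,0],"roll": 0.1},
  {"gripper": 0.6,"xyz": [0,0,0],"roll": 0.16},
  {"gripper": 0.6,"xyz": [0,0,0],"roll": 0.22},
  {"gripper": 0.6,"xyz": [0,0,0],"roll": 0.28},
  {"gripper": 0.6,"xyz": [0,0,0],"roll": 0.34},
  {"gripper": 0.6,"xyz": [0,0,0],"roll": 0.35},
  {"gripper": 0.6,"xyz": [0,0,0],"roll": 0.35},
])

```text
t: 7.37
eef_pos: [0.6241, 0.0206, 0.0253]
tool_rot: [0.059, 0.998, 0.0, 0.002]
force: [-0.8, 0.4, 8.0]
opening: 0.0342
```

carry_out([
  {"gripper": 0.6,"xyz": [0,0,0],"roll": 0.04},
  {"gripper": 0.6,"xyz": [0,0,0],"roll": 0.1},
  {"gripper": 0.6,"xyz": [0,0,0],"roll": 0.16},
  {"gripper": 0.6,"xyz": [0,0,0],"roll": 0.22},
  {"gripper": 0.6,"xyz": [0,0,0],"roll": 0.28},
  {"gripper": 0.6,"xyz": [0,0,0],"roll": 0.34},
  {"gripper": 0.6,"xyz": [0,0,0],"roll": 0.35},
  {"gripper": 0.6,"xyz": [0,0,0],"roll": 0.35},
])

```text
t: 8.03
eef_pos: [0.6241, 0.0206, 0.0253]
tool_rot: [-0.115, 0.993, 0.0, 0.002]
force: [-0.3, 0.3, 8.8]
opening: 0.034
```

Run:
```python
from h import *
im=snap('scene'); o=env.get_obs(); print(o['eef_pos'],o['force'],o['torque'],o['joints'][6])
c=im[185:315,160:320]; cv2.imwrite('pics/s3.png',cv2.resize(c,None,fx=4,fy=4,interpolation=cv2.INTER_CUBIC)[:,:,::-1])
```

```text
[0.62406353 0.02062138 0.02528069] [0.09948172 0.09303687 8.66413344] [-0.00154859  0.05290153  0.00523231] 1.5629097784401007
```

View pics/s3.png

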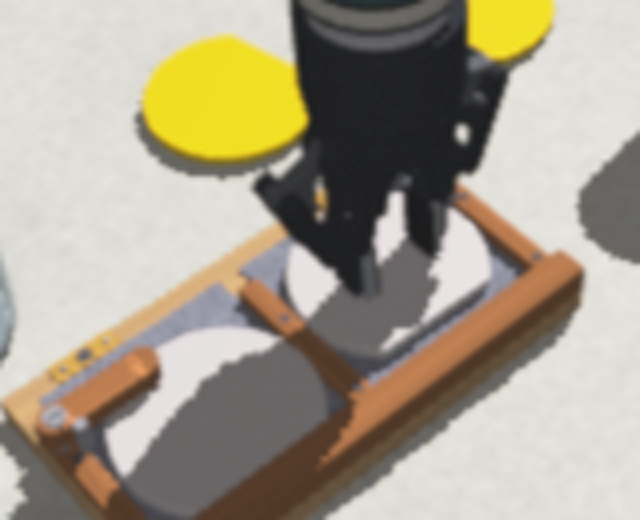

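The flat (375,357)–(490,287) is now parallel to the bar edge. Next I slide it along rack +x.

carry_out([
  {"gripper": 0.6,"xyz": [1.5,0.3,0],"roll": 0},
  {"gripper": 0.6,"xyz": [3,0.7,0],"roll": 0},
  {"gripper": 0.6,"xyz": [4.5,1,0],"roll": 0},
  {"gripper": 0.6,"xyz": [6,1.4,0],"roll": 0},
  {"gripper": 0.6,"xyz": [7.5,1.8,0],"roll": 0},
  {"gripper": 0.6,"xyz": [9,2.2,0],"roll": 0},
  {"gripper": 0.6,"xyz": [10,2.4,0],"roll": 0},
  {"gripper": 0.6,"xyz": [10,2.4,0],"roll": 0},
])

```text
t: 8.75
eef_pos: [0.6276, 0.0213, 0.0252]
tool_rot: [-0.115, 0.993, -0.001, -0.005]
force: [-9.1, -1.1, 19.6]
opening: 0.034
```

carry_out([
  {"gripper": 0.6,"xyz": [0.7,0.2,0],"roll": 0},
  {"gripper": 0.6,"xyz": [1.4,0.3,0],"roll": 0},
  {"gripper": 0.6,"xyz": [2.1,0.5,0],"roll": 0},
  {"gripper": 0.6,"xyz": [2.8,0.7,0],"roll": 0},
  {"gripper": 0.6,"xyz": [3.5,0.8,0],"roll": 0},
  {"gripper": 0.6,"xyz": [4,0.9,0],"roll": 0},
  {"gripper": 0.6,"xyz": [4,0.9,0],"roll": 0},
  {"gripper": 0.6,"xyz": [4,0.9,0],"roll": 0},
])

```text
t: 9.42
eef_pos: [0.631, 0.0222, 0.0252]
tool_rot: [-0.115, 0.993, -0.001, -0.005]
force: [-9.9, -1.5, 20.5]
opening: 0.034
```

Run:
```python
from h import *
im=snap('scene'); o=env.get_obs(); print(o['eef_pos'],o['force'],o['torque'],o['joints'])
c=im[205:295,210:320]; cv2.imwrite('pics/s4.png',cv2.resize(c,None,fx=6,fy=6,interpolation=cv2.INTER_CUBIC)[:,:,::-1])
```

```text
[0.63101149 0.02209079 0.02519592] [-10.01430516  -1.73806593  19.73175308] [-0.3546765   2.21391078 -0.07254923] [-0.04404123  0.75301305 -0.09245327  1.92471897  0.14090779  0.48094586
  1.56343251]
```

View pics/s4.png

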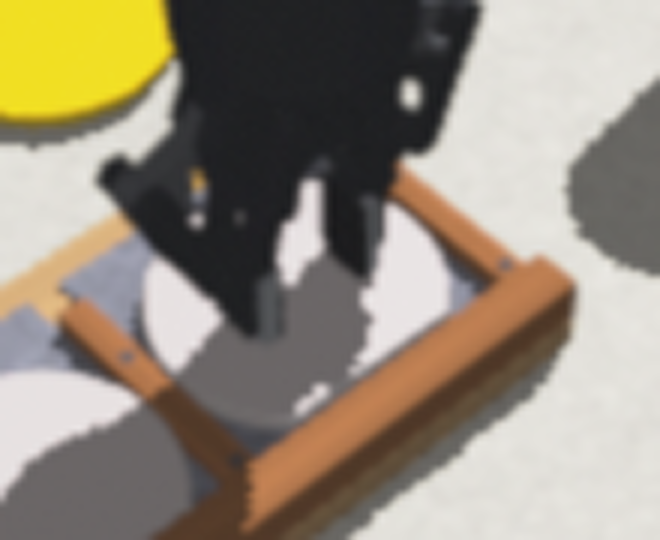

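The lid has slid about 7 mm, and a dark gap to the bar is still visible near (260,430). I'll ease the pressure by 1 mm and keep sliding.

carry_out([
  {"gripper": 0.6,"xyz": [0,0,0.5],"roll": 0},
  {"gripper": 0.6,"xyz": [0,0,1],"roll": 0},
  {"gripper": 0.6,"xyz": [0.7,0.2,1],"roll": 0},
  {"gripper": 0.6,"xyz": [1.4,0.3,1],"roll": 0},
  {"gripper": 0.6,"xyz": [2.1,0.5,1],"roll": 0},
  {"gripper": 0.6,"xyz": [2.8,0.7,1],"roll": 0},
  {"gripper": 0.6,"xyz": [3,0.7,1],"roll": 0},
  {"gripper": 0.6,"xyz": [3,0.7,1],"roll": 0},
])

```text
t: 10.13
eef_pos: [0.6366, 0.0235, 0.0253]
tool_rot: [-0.115, 0.993, -0.001, -0.003]
force: [-6.2, -1.3, 10.5]
opening: 0.0344
```

carry_out([
  {"gripper": 0.6,"xyz": [0.5,0.1,0],"roll": 0},
  {"gripper": 0.6,"xyz": [1,0.2,0],"roll": 0},
  {"gripper": 0.6,"xyz": [1.5,0.4,0],"roll": 0},
  {"gripper": 0.6,"xyz": [2,0.5,0],"roll": 0},
  {"gripper": 0.6,"xyz": [2.5,0.6,0],"roll": 0},
  {"gripper": 0.6,"xyz": [2.5,0.6,0],"roll": 0},
  {"gripper": 0.6,"xyz": [2.5,0.6,0],"roll": 0},
  {"gripper": 0.6,"xyz": [2.5,0.6,0],"roll": 0},
])

```text
t: 10.8
eef_pos: [0.6367, 0.0235, 0.0253]
tool_rot: [-0.115, 0.993, -0.001, -0.005]
force: [-9.2, -1.3, 15.4]
opening: 0.0341
```

carry_out([
  {"gripper": 0.6,"xyz": [0.5,0.1,0],"roll": 0},
  {"gripper": 0.6,"xyz": [1,0.2,0],"roll": 0},
  {"gripper": 0.6,"xyz": [1.5,0.4,0],"roll": 0},
  {"gripper": 0.6,"xyz": [2,0.5,0],"roll": 0},
  {"gripper": 0.6,"xyz": [2,0.5,0],"roll": 0},
  {"gripper": 0.6,"xyz": [2,0.5,0],"roll": 0},
  {"gripper": 0.6,"xyz": [2,0.5,0],"roll": 0},
  {"gripper": 0.6,"xyz": [2,0.5,0],"roll": 0},
])

```text
t: 11.47
eef_pos: [0.6367, 0.0235, 0.0252]
tool_rot: [-0.115, 0.993, -0.001, -0.007]
force: [-12.8, -2.6, 18.6]
opening: 0.0343
```

The TCP has stopped at x=636.7 while the force rises, so the flat is against the bar. I'll lift straight off slowly, move clear and check from the top camera.

carry_out([
  {"gripper": 0.6,"xyz": [0,0,1],"roll": 0},
  {"gripper": 0.6,"xyz": [0,0,2],"roll": 0},
  {"gripper": 0.6,"xyz": [0,0,3],"roll": 0},
  {"gripper": 0.6,"xyz": [0,0,4],"roll": 0},
  {"gripper": 0.6,"xyz": [0,0,8],"roll": 0},
  {"gripper": 0.6,"xyz": [0,0,25],"roll": 0},
  {"gripper": 0.6,"xyz": [0,0,50],"roll": 0},
  {"gripper": 0.6,"xyz": [0,0,75],"roll": 0},
])

```text
t: 12.13
eef_pos: [0.6434, 0.0257, 0.0999]
tool_rot: [-0.115, 0.993, 0.0, -0.001]
force: [0.8, 0.1, 0.9]
opening: 0.0343
```

carry_out([
  {"gripper": 1,"xyz": [-20,30,10],"roll": 0},
  {"gripper": 1,"xyz": [-40,60,20],"roll": 0},
  {"gripper": 1,"xyz": [-60,90,20],"roll": 0},
  {"gripper": 1,"xyz": [-80,120,20],"roll": 0},
  {"gripper": 1,"xyz": [-100,150,20],"roll": 0},
  {"gripper": 1,"xyz": [-120,180,20],"roll": 0},
  {"gripper": 1,"xyz": [-130,200,20],"roll": 0},
  {"gripper": 1,"xyz": [-130,200,20],"roll": 0},
])

```text
t: 12.8
eef_pos: [0.5105, 0.2328, 0.1202]
tool_rot: [-0.12, 0.993, 0.002, -0.0]
force: [-1.2, 0.6, 0.2]
opening: 0.0001
```

Run:
```python
from h import *
im=snap('top','top1.png'); o=env.get_obs(); print(o['eef_pos'],o['force'])
c=im[140:235,262:390]; cv2.imwrite('pics/t1.png',cv2.resize(c,None,fx=6.2,fy=6.2,interpolation=cv2.INTER_CUBIC)[:,:,::-1])
p=np.load('rack.npy')
for t in ([-.068,.150,.033],[-.068,.136,.033],[-.0725,.118,.033],[-.0696,.0998,.033],[-.0598,.0841,.033],[-.046,.074,.033],[-.0435,.074,.033]): print(np.round(R2W(p,t)*1e3,1))
```

```text
[0.51231753 0.2296055  0.12013669] [-0.35227952 -0.52655355 -0.2252098 ]
[[538.1  94.   33. ]]
[[541.4  80.4  33. ]]
[[541.2  61.8  33. ]]
[[548.2  44.8  33. ]]
[[561.4  31.8  33. ]]
[[577.2  25.2  33. ]]
[[579.6  25.8  33. ]]
```

View pics/t1.png

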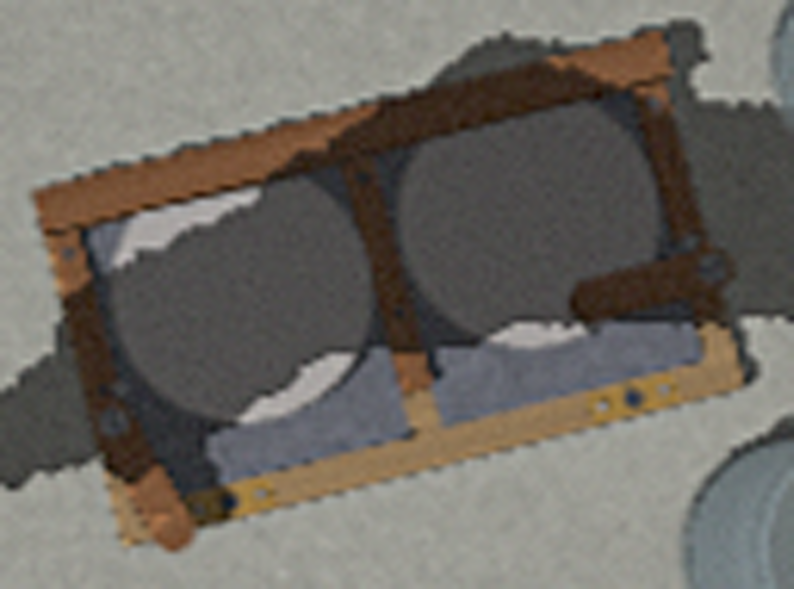

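The flat lies along the bar edge, from about (130,222) to (310,175), the same as on lid2. The arm's shadow covers part of it, so I'll step aside for a clear measurement.

carry_out([
  {"gripper": 1,"xyz": [-10,35,0],"roll": 0},
  {"gripper": 1,"xyz": [-20,70,0],"roll": 0},
  {"gripper": 1,"xyz": [-30,105,0],"roll": 0},
  {"gripper": 1,"xyz": [-40,140,0],"roll": 0},
  {"gripper": 1,"xyz": [-50,175,0],"roll": 0},
  {"gripper": 1,"xyz": [-60,210,0],"roll": 0},
  {"gripper": 1,"xyz": [-70,245,0],"roll": 0},
  {"gripper": 1,"xyz": [-80,280,0],"roll": 0},
])

```text
t: 13.52
eef_pos: [0.4395, 0.4888, 0.119]
tool_rot: [-0.116, 0.993, -0.017, -0.001]
force: [18.8, -60.4, 30.6]
opening: -0.0001
```

```bash
cat > fit.py <<'E'
from h import *
import sys
im=snap('top',sys.argv[1]).astype(int)
p=np.load('rack.npy')
m0=((im.min(2)>120)&(im.max(2)-im.min(2)<28)).astype(np.uint8)
for sgn in (1,-1):
    y=58*sgn
    q=R2W(p,np.array([[54,y+52,26],[54,y-52,26],[-60,y-52,26],[-60,y+52,26]])/1e3)
    mask=np.zeros_like(m0); cv2.fillPoly(mask,[np.round([pix('top',a) for a in q]).astype(int)],1)
    n,lab,st,_=cv2.connectedComponentsWithStats(m0&mask); k=1+np.argmax(st[1:,4]); m=(lab==k).astype(np.uint8)
    c=max(cv2.findContours(m,cv2.RETR_EXTERNAL,cv2.CHAIN_APPROX_NONE)[0],key=len)[:,0]
    C=np.array([W2R(p,world('top',a,.026))[0,:2]*1e3 for a in c])
    def res(s):
        d=C-s[:2]; return np.minimum(49-np.hypot(*d.T), 37-(d@[np.cos(s[2]),np.sin(s[2])]))
    s=least_squares(res,[10,y,0],loss='soft_l1',f_scale=.7)
    # flat edge by line fit
    F=C[(C[:,0]>40)&(abs(C[:,1]-y)<27)]; 
    a=np.polyfit(F[:,1],F[:,0],1) if len(F)>2 else None
    print(sgn,st[k],np.round(s.x,3),round(s.cost,1),'flat line slope,x(y)',a if a is None else (-a[0],np.polyval(a,y)))
E
python3 fit.py top2.png
python3 - <<'E'
import cv2
a=cv2.imread('pics/top2.png')[140:235,262:390]; cv2.imwrite('pics/t2.png',cv2.resize(a,None,fx=6.2,fy=6.2,interpolation=cv2.INTER_CUBIC))
from h import *; print(env.get_obs()['eef_pos'])
E
```

```text
1 [280 169  42  22 703] [ 9.7650e+00  5.7079e+01 -2.7000e-02] 675.5 flat line slope,x(y) (np.float64(-0.03437537593995612), np.float64(46.916904761731764))
-1 [ 326  157   42   35 1100] [ 12.007 -56.035   0.   ] 292.2 flat line slope,x(y) (np.float64(-0.014039802199032038), np.float64(47.09771361111854))
[0.44013597 0.48780522 0.11898888]
```

View pics/t2.png

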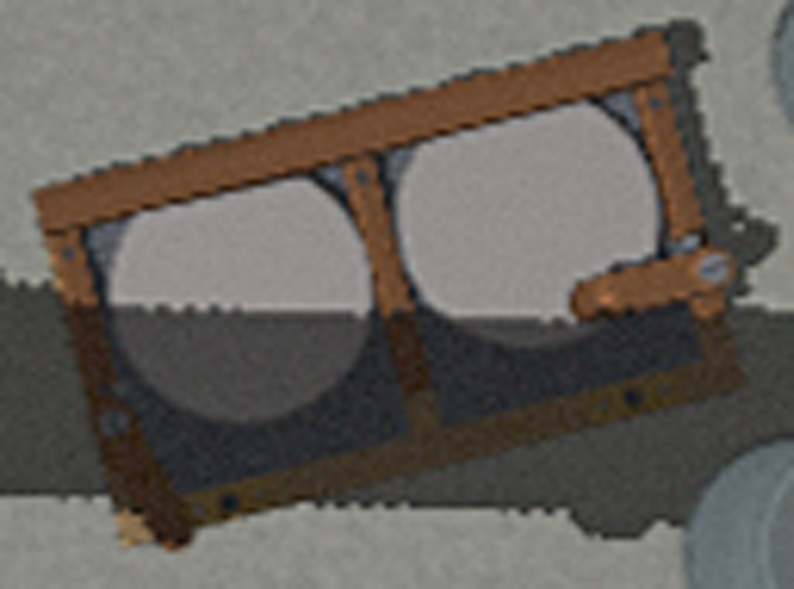

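I hit something: the force reads 60 N, probably the dark box on the left, which I moved toward while low. I'm backing off at once. In the picture the flat lies along the bar like lid2's.

carry_out([
  {"gripper": 1,"xyz": [10,-35,0],"roll": 0},
  {"gripper": 1,"xyz": [20,-70,0],"roll": 0},
  {"gripper": 1,"xyz": [30,-100,20],"roll": 0},
  {"gripper": 1,"xyz": [30,-100,60],"roll": 0},
  {"gripper": 1,"xyz": [30,-100,100],"roll": 0},
  {"gripper": 1,"xyz": [30,-100,130],"roll": 0},
  {"gripper": 1,"xyz": [30,-100,130],"roll": 0},
  {"gripper": 1,"xyz": [30,-100,130],"roll": 0},
])

```text
t: 14.23
eef_pos: [0.4664, 0.4053, 0.2523]
tool_rot: [-0.114, 0.993, 0.001, 0.002]
force: [-0.5, -0.5, -0.2]
opening: 0.0001
```

```bash
python3 fit.py top3.png
cat > sub.py <<'E'
from h import *
import sys
im=cv2.imread('pics/'+sys.argv[1]).astype(np.float32); g=im[:,:,0] # blue: lid bright, wood dark
p=np.load('rack.npy'); xs=np.arange(38,60,.25)
for y0 in (58,-58):
    E=[]
    for y in np.arange(y0-25,y0+25.1,2.5):
        P=np.array([pix('top',a) for a in R2W(p,np.c_[xs,np.full_like(xs,y),np.full_like(xs,26)]/1e3)],np.float32)
        v=cv2.remap(g,P[:,0].reshape(1,-1),P[:,1].reshape(1,-1),cv2.INTER_CUBIC)[0]
        th=(v[:12].mean()+v[-60:].min())/2; i=np.argmax(v<th)
        E.append((y,xs[i]))
    E=np.array(E); a=np.polyfit(E[:,0]-y0,E[:,1],1); r=E[:,1]-np.polyval(a,E[:,0]-y0)
    print(y0,'angle',-a[0],'x',a[1],'rms',r.std(),'se',r.std()/np.sqrt(len(r))/15)
E
for f in top2.png top3.png; do python3 sub.py $f; done
python3 - <<'E'
from h import *
o=env.get_obs(); print(o['eef_pos'],o['force'],o['joints'])
a=cv2.imread('pics/top0.png');b=cv2.imread('pics/top3.png')
for l in ('cup','jar1'): print([(np.round(d['box']),round(d['score'],2)) for d in find_in('top',l)][:3])
cv2.imwrite('pics/cmp.png',np.vstack([a[120:420,:330],b[120:420,:330]]))
E
```

```text
1 [282 195  37  13 275] [14.657 54.759  0.   ] 327.5 flat line slope,x(y) None
-1 [337 157  30  11 158] [ 8.8880e+00 -5.4644e+01 -1.1000e-02] 163.4 flat line slope,x(y) (np.float64(0.02781853988423701), np.float64(46.11848238812929))
58 angle -0.028961038961038882 x 48.58333333333333 rms 0.30900931265608134 se 0.00449542401807228
58 angle -0.027532467532467603 x 48.9404761904762 rms 0.2751660355947265 se 0.004003076783472214
[0.46499947 0.40447685 0.25031367] [ 0.06133025 -0.02496682 -0.42308576] [-0.72890254  0.43338691 -0.08359754  1.84324707  0.04703483  0.86569214
  0.96458022]
[(array([193., 186.,  30.,  29.]), 0.92), (array([281., 166.,  41.,  39.]), 0.5)]
[(array([383., 122.,  58.,  47.]), 0.9), (array([376., 206.,  51.,  42.]), 0.57)]Traceback (most recent call last):
  File "sub.py", line 8, in <module>
    P=np.array([pix('top',a) for a in R2W(p,np.c_[xs,np.full_like(xs,y),np.full_like(xs,26)]/1e3)],np.float32)
                ~~~^^^^^^^^^
  File "h.py", line 14, in pix
    i=imaging.camera_info(c);K=np.array(i['camera_matrix']);T=np.array(i['T'])
ValueError: time passes only in moves, steps and waits
Traceback (most recent call last):
  File "sub.py", line 8, in <module>
    P=np.array([pix('top',a) for a in R2W(p,np.c_[xs,np.full_like(xs,y),np.full_like(xs,26)]/1e3)],np.float32)
                ~~~^^^^^^^^^
  File "h.py", line 14, in pix
    i=imaging.camera_info(c);K=np.array(i['camera_matrix']);T=np.array(i['T'])
ValueError: time passes only in moves, steps and waits
```

View pics/cmp.png

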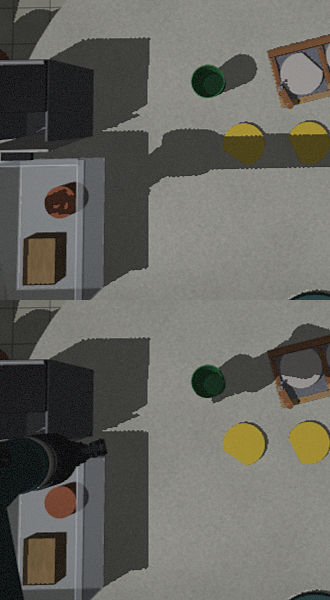

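The box and bin stand where they were (same edges at col 93 to 104). Now I compare lid against lid2 for parallelism, with the calibration cached.

```bash
sed -i 's/^from h import \*$/from h import *\nINFO=imaging.camera_info("top"); imaging=type("I",(),{"camera_info":staticmethod(lambda c:INFO)}); import h; h.imaging=imaging/' sub.py
for f in top0.png top2.png; do echo $f; timeout 100 python3 sub.py $f; done
cat > sub2.py <<'E'
from h import *
# bar outer edge/inner edge angle: wood top edges per bay (red-blue)
INFO=imaging.camera_info("top"); import h; h.imaging=type("I",(),{"camera_info":staticmethod(lambda c:INFO)})
im=cv2.imread('pics/top2.png').astype(np.float32); g=im[:,:,2]-im[:,:,0]
p=np.load('rack.npy'); xs=np.arange(58,80,.25)
E=[]
for y in np.arange(-115,116,5.):
    P=np.array([pix('top',a) for a in R2W(p,np.c_[xs,np.full_like(xs,y),np.full_like(xs,32)]/1e3)],np.float32)
    v=cv2.remap(g,P[:,0].reshape(1,-1),P[:,1].reshape(1,-1),cv2.INTER_CUBIC)[0]
    E.append((y,xs[np.argmax(v<(v[:10].mean()+v[-10:].mean())/2)]))
E=np.array(E); a=np.polyfit(E[:,0],E[:,1],1); print('bar outer edge angle',-a[0],a[1], (E[:,1]-np.polyval(a,E[:,0])).std())
E
python3 sub2.py
```

```text
top0.png
58 angle -0.04064935064935052 x 46.42857142857143 rms 2.45377093588893 se 0.03569711445013859
-58 angle -0.003636363636363576 x 48.95238095238095 rms 0.2793482711721793 se 0.004063919358417658
top2.png
58 angle -0.028961038961038882 x 48.58333333333333 rms 0.30900931265608134 se 0.00449542401807228
-58 angle -0.002987012987012901 x 48.91666666666667 rms 0.2987058080467707 se 0.004345530082213575
bar outer edge angle 0.0008672525439407566 66.76595744680851 0.37580897317270345
```

The lid is 0.026 rad off parallel and about 0.3 mm short. That is inside the tolerance but close to its limit, and there is time, so I'll press again lightly and nudge it +.

carry_out([
  {"gripper": 0.6,"xyz": [15,-35,0],"roll": 0},
  {"gripper": 0.6,"xyz": [30,-70,0],"roll": 0},
  {"gripper": 0.6,"xyz": [45,-105,0],"roll": 0},
  {"gripper": 0.6,"xyz": [60,-140,0],"roll": 0},
  {"gripper": 0.6,"xyz": [75,-175,0],"roll": 0},
  {"gripper": 0.6,"xyz": [90,-210,0],"roll": 0},
  {"gripper": 0.6,"xyz": [105,-245,0],"roll": 0},
  {"gripper": 0.6,"xyz": [120,-275,0],"roll": 0},
])

```text
t: 15.05
eef_pos: [0.5831, 0.1269, 0.2477]
tool_rot: [-0.114, 0.993, -0.001, -0.002]
force: [0.5, -0.4, -0.2]
opening: 0.0345
```

carry_out([
  {"gripper": 0.6,"xyz": [15,-30,-10],"roll": 0},
  {"gripper": 0.6,"xyz": [30,-60,-30],"roll": 0},
  {"gripper": 0.6,"xyz": [45,-90,-55],"roll": 0},
  {"gripper": 0.6,"xyz": [53,-107,-90],"roll": 0},
  {"gripper": 0.6,"xyz": [53,-107,-125],"roll": 0},
  {"gripper": 0.6,"xyz": [53,-107,-160],"roll": 0},
  {"gripper": 0.6,"xyz": [53,-107,-190],"roll": 0},
  {"gripper": 0.6,"xyz": [53,-107,-205],"roll": 0},
])

```text
t: 15.72
eef_pos: [0.6324, 0.0227, 0.0388]
tool_rot: [-0.115, 0.993, 0.0, -0.005]
force: [-0.2, 0.9, 0.2]
opening: 0.0339
```

carry_out([
  {"gripper": 0.6,"xyz": [0,0,-4],"roll": 0},
  {"gripper": 0.6,"xyz": [0,0,-8],"roll": 0},
  {"gripper": 0.6,"xyz": [0,0,-11],"roll": 0},
  {"gripper": 0.6,"xyz": [0,0,-14],"roll": 0},
  {"gripper": 0.6,"xyz": [0,0,-16],"roll": 0},
  {"gripper": 0.6,"xyz": [0,0,-17],"roll": 0},
  {"gripper": 0.6,"xyz": [0,0,-17],"roll": 0},
  {"gripper": 0.6,"xyz": [0,0,-17],"roll": 0},
])

```text
t: 16.38
eef_pos: [0.6371, 0.0236, 0.0285]
tool_rot: [-0.115, 0.993, -0.0, 0.001]
force: [-0.0, 0.2, 1.2]
opening: 0.0341
```

carry_out([
  {"gripper": 0.6,"xyz": [0,0,-0.6],"roll": 0},
  {"gripper": 0.6,"xyz": [0,0,-1.2],"roll": 0},
  {"gripper": 0.6,"xyz": [0,0,-1.8],"roll": 0},
  {"gripper": 0.6,"xyz": [0,0,-2.2],"roll": 0},
  {"gripper": 0.6,"xyz": [0,0,-2.6],"roll": 0},
  {"gripper": 0.6,"xyz": [0,0,-3],"roll": 0},
  {"gripper": 0.6,"xyz": [0,0,-3.4],"roll": 0},
  {"gripper": 0.6,"xyz": [0,0,-3.6],"roll": 0},
])

```text
t: 17.05
eef_pos: [0.6367, 0.0236, 0.0253]
tool_rot: [-0.115, 0.993, -0.0, -0.0]
force: [-1.9, -0.7, 9.5]
opening: 0.0341
```

carry_out([
  {"gripper": 0.6,"xyz": [0,0,0],"roll": 0.01},
  {"gripper": 0.6,"xyz": [0,0,0],"roll": 0.02},
  {"gripper": 0.6,"xyz": [0.5,0.1,0],"roll": 0.03},
  {"gripper": 0.6,"xyz": [1,0.2,0],"roll": 0.04},
  {"gripper": 0.6,"xyz": [1.5,0.4,0],"roll": 0.05},
  {"gripper": 0.6,"xyz": [2,0.5,0],"roll": 0.05},
  {"gripper": 0.6,"xyz": [2,0.5,0],"roll": 0.05},
  {"gripper": 0.6,"xyz": [2,0.5,0],"roll": 0.05},
])

```text
t: 17.72
eef_pos: [0.6374, 0.0238, 0.0253]
tool_rot: [-0.14, 0.99, -0.0, -0.001]
force: [-3.2, -0.7, 10.5]
opening: 0.0344
```

carry_out([
  {"gripper": 0.6,"xyz": [0.6,0.1,0],"roll": 0},
  {"gripper": 0.6,"xyz": [1.2,0.3,0],"roll": 0},
  {"gripper": 0.6,"xyz": [1.8,0.4,0],"roll": 0},
  {"gripper": 0.6,"xyz": [2.4,0.6,0.2],"roll": 0},
  {"gripper": 0.6,"xyz": [3,0.7,0.3],"roll": -0.005},
  {"gripper": 0.6,"xyz": [3.4,0.8,0.4],"roll": -0.01},
  {"gripper": 0.6,"xyz": [3.4,0.8,0.4],"roll": -0.01},
  {"gripper": 0.6,"xyz": [3.4,0.8,0.4],"roll": -0.01},
])

```text
t: 18.38
eef_pos: [0.6377, 0.0238, 0.0253]
tool_rot: [-0.135, 0.991, -0.0, -0.005]
force: [-8.4, -1.4, 12.5]
opening: 0.0341
```

carry_out([
  {"gripper": 0.6,"xyz": [0,0,1],"roll": 0},
  {"gripper": 0.6,"xyz": [0,0,2],"roll": 0},
  {"gripper": 0.6,"xyz": [0,0,3],"roll": 0},
  {"gripper": 0.6,"xyz": [0,0,4],"roll": 0},
  {"gripper": 0.6,"xyz": [0,0,10],"roll": 0},
  {"gripper": 0.6,"xyz": [0,0,35],"roll": 0},
  {"gripper": 0.6,"xyz": [0,0,70],"roll": 0},
  {"gripper": 0.6,"xyz": [0,0,100],"roll": 0},
])

```text
t: 19.05
eef_pos: [0.6421, 0.0249, 0.1258]
tool_rot: [-0.135, 0.991, 0.0, -0.0]
force: [0.8, 0.4, 0.0]
opening: 0.034
```

carry_out([
  {"gripper": 1,"xyz": [-30,20,20],"roll": 0},
  {"gripper": 1,"xyz": [-60,40,50],"roll": 0},
  {"gripper": 1,"xyz": [-90,60,80],"roll": 0},
  {"gripper": 1,"xyz": [-110,90,100],"roll": 0},
  {"gripper": 1,"xyz": [-130,120,110],"roll": 0},
  {"gripper": 1,"xyz": [-140,150,110],"roll": 0},
  {"gripper": 1,"xyz": [-150,180,110],"roll": 0},
  {"gripper": 1,"xyz": [-150,200,110],"roll": 0},
])

```text
t: 19.72
eef_pos: [0.4894, 0.2288, 0.2358]
tool_rot: [-0.138, 0.99, 0.001, 0.0]
force: [0.7, -0.3, 0.0]
opening: -0.0001
```

```bash
python3 - <<'E'
from h import *
im=snap('top','top4.png'); o=env.get_obs(); print(o['eef_pos'],o['force'])
E
python3 sub.py top4.png
```

```text
[0.49050098 0.23328366 0.23582659] [ 0.20119325  2.34512936 -0.19939704]
58 angle -0.0014285714285714854 x 49.22619047619048 rms 0.3347546229648997 se 0.004869963171343033
-58 angle -0.00792207792207793 x 49.17857142857143 rms 0.3596180461914672 se 0.005231672755379442
```

The lid is flush: its flat line matches lid2's within 0.006 rad and 0.05 mm. Now the keeper, with the fingers shut.

carry_out([
  {"gripper": 1,"xyz": [12,-32,0],"roll": 0},
  {"gripper": 1,"xyz": [24,-64,-10],"roll": 0},
  {"gripper": 1,"xyz": [36,-96,-20],"roll": 0},
  {"gripper": 1,"xyz": [46,-118,-45],"roll": 0},
  {"gripper": 1,"xyz": [46,-118,-80],"roll": 0},
  {"gripper": 1,"xyz": [46,-118,-115],"roll": 0},
  {"gripper": 1,"xyz": [46,-118,-135],"roll": 0},
  {"gripper": 1,"xyz": [46,-118,-145],"roll": 0},
])

```text
t: 20.43
eef_pos: [0.5366, 0.1058, 0.087]
tool_rot: [-0.135, 0.991, -0.0, -0.002]
force: [0.2, -0.5, 0.3]
opening: 0.0004
```

carry_out([
  {"gripper": 1,"xyz": [0,0,-15],"roll": 0},
  {"gripper": 1,"xyz": [0,0,-30],"roll": 0},
  {"gripper": 1,"xyz": [0,0,-45],"roll": 0},
  {"gripper": 1,"xyz": [0,0,-53],"roll": 0},
  {"gripper": 1,"xyz": [0,0,-56],"roll": 0},
  {"gripper": 1,"xyz": [0,0,-56],"roll": 0},
  {"gripper": 1,"xyz": [0,0,-56],"roll": 0},
  {"gripper": 1,"xyz": [0,0,-56],"roll": 0},
])

```text
t: 21.1
eef_pos: [0.5389, 0.107, 0.0345]
tool_rot: [-0.135, 0.991, 0.0, 0.001]
force: [0.1, -0.3, 0.4]
opening: 0.0002
```

carry_out([
  {"gripper": 1,"xyz": [1,-10,0],"roll": 0},
  {"gripper": 1,"xyz": [2,-19,0],"roll": 0},
  {"gripper": 1,"xyz": [3,-27,0],"roll": 0},
  {"gripper": 1,"xyz": [3,-36,0],"roll": 0},
  {"gripper": 1,"xyz": [3,-45,0],"roll": 0},
  {"gripper": 1,"xyz": [6,-54,0],"roll": 0},
  {"gripper": 1,"xyz": [10,-62,0],"roll": 0},
  {"gripper": 1,"xyz": [10,-62,0],"roll": 0},
])

```text
t: 21.77
eef_pos: [0.5488, 0.0421, 0.0336]
tool_rot: [-0.134, 0.991, -0.001, -0.0]
force: [0.2, 0.1, -0.6]
opening: 0.0001
```

carry_out([
  {"gripper": 1,"xyz": [6,-6,0],"roll": 0},
  {"gripper": 1,"xyz": [13,-13,0],"roll": 0},
  {"gripper": 1,"xyz": [20,-17,0],"roll": 0},
  {"gripper": 1,"xyz": [27,-20,0],"roll": 0},
  {"gripper": 1,"xyz": [29,-19.5,0],"roll": 0},
  {"gripper": 1,"xyz": [31,-19,0],"roll": 0},
  {"gripper": 1,"xyz": [32,-19,0],"roll": 0},
  {"gripper": 1,"xyz": [32,-19,0],"roll": 0},
])

```text
t: 22.43
eef_pos: [0.5774, 0.0235, 0.0332]
tool_rot: [-0.134, 0.991, -0.001, -0.003]
force: [-4.1, -3.9, 3.1]
opening: 0.0
```

Run:
```python
from h import *
im=snap('scene'); o=env.get_obs(); print(o['eef_pos'],o['force'],W2R(np.load('rack.npy'),o['eef_pos']))
c=im[195:295,200:320]; cv2.imwrite('pics/s5.png',cv2.resize(c,None,fx=5,fy=5,interpolation=cv2.INTER_CUBIC)[:,:,::-1])
```

```text
[0.57731983 0.02348866 0.03314968] [-3.38503541 -4.98063831  1.44459044] [[-0.04628725  0.07230634  0.03314968]]
```

View pics/s5.png

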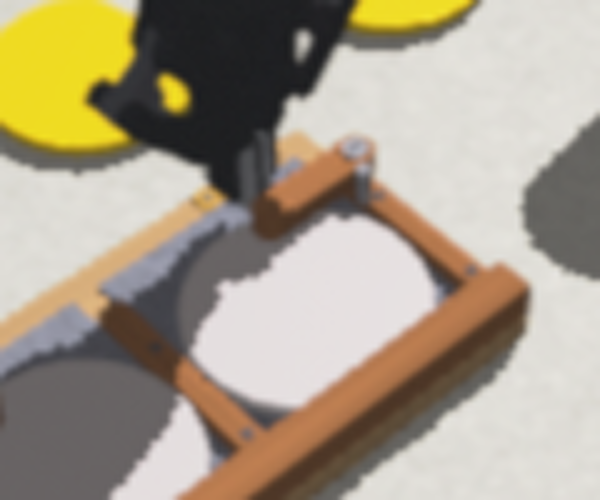

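The keeper (355,150)–(265,210) runs parallel to the bar over the lid, and the force is rising, so it is at its stop. One small extra push, then I retreat away from it.

carry_out([
  {"gripper": 1,"xyz": [1,0.2,0],"roll": 0},
  {"gripper": 1,"xyz": [2,0.5,0],"roll": 0},
  {"gripper": 1,"xyz": [2,0.5,0],"roll": 0},
  {"gripper": 1,"xyz": [2,0.5,0],"roll": 0},
  {"gripper": 1,"xyz": [0,0,0],"roll": 0},
  {"gripper": 1,"xyz": [-5,-1,0],"roll": 0},
  {"gripper": 1,"xyz": [-12,-3,0],"roll": 0},
  {"gripper": 1,"xyz": [-20,-5,5],"roll": 0},
])

```text
t: 23.15
eef_pos: [0.5603, 0.0218, 0.0383]
tool_rot: [-0.136, 0.991, 0.0, 0.001]
force: [-1.1, 0.1, -1.1]
opening: 0.0003
```

carry_out([
  {"gripper": 1,"xyz": [-2,0,30],"roll": 0},
  {"gripper": 1,"xyz": [-5,0,65],"roll": 0},
  {"gripper": 1,"xyz": [-10,10,100],"roll": 0},
  {"gripper": 1,"xyz": [-20,30,130],"roll": 0},
  {"gripper": 1,"xyz": [-35,60,150],"roll": 0},
  {"gripper": 1,"xyz": [-50,95,160],"roll": 0},
  {"gripper": 1,"xyz": [-60,130,170],"roll": 0},
  {"gripper": 1,"xyz": [-65,165,170],"roll": 0},
])

```text
t: 23.82
eef_pos: [0.4942, 0.1879, 0.2113]
tool_rot: [-0.136, 0.991, 0.001, 0.002]
force: [0.4, -0.1, -0.4]
opening: 0.0001
```

```bash
python3 - <<'E'
from h import *
im=snap('top','top5.png'); o=env.get_obs(); print(o['eef_pos'],o['force'])
c=im[140:235,262:390]; cv2.imwrite('pics/t5.png',cv2.resize(c,None,fx=6.2,fy=6.2,interpolation=cv2.INTER_CUBIC)[:,:,::-1])
E
python3 sub.py top5.png
```

```text
[0.49311962 0.19789001 0.21096124] [-0.43689046  5.3591658   0.11358568]
58 angle -0.00025974025974027004 x 49.23809523809525 rms 0.340461810612693 se 0.004952990534521858
-58 angle -0.0040259740259739815 x 48.66666666666666 rms 2.4539925041597153 se 0.03570033779417819
```

View pics/t5.png

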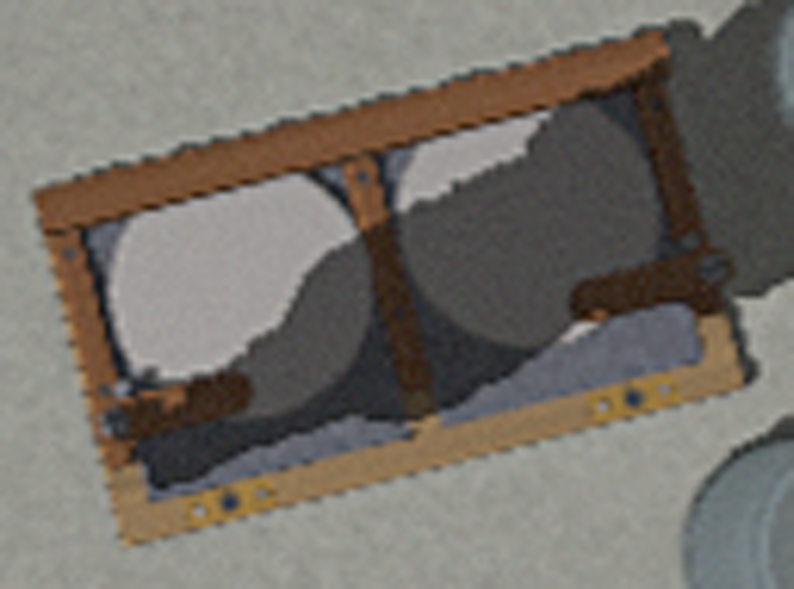

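The keeper (115,418)–(245,390) lies across the lid within about 2–3° of the bar's direction, and the lid measures 0.000 rad. I'll hold still for a call, then hand in.

carry_out([
  {"gripper": 1,"xyz": [0,0,0],"roll": 0},
  {"gripper": 1,"xyz": [0,0,0],"roll": 0},
  {"gripper": 1,"xyz": [0,0,0],"roll": 0},
  {"gripper": 1,"xyz": [0,0,0],"roll": 0},
  {"gripper": 1,"xyz": [0,0,0],"roll": 0},
  {"gripper": 1,"xyz": [0,0,0],"roll": 0},
  {"gripper": 1,"xyz": [0,0,0],"roll": 0},
  {"gripper": 1,"xyz": [0,0,0],"roll": 0},
])

```text
t: 24.53
eef_pos: [0.4952, 0.1854, 0.2085]
tool_rot: [-0.135, 0.991, -0.0, -0.0]
force: [-0.3, -0.1, -0.1]
opening: -0.0002
```

```bash
python3 -c "
from bench import workorder; print(workorder.hand_in())"
```

```text
the job is handed in; nothing more can be done
None
```

The lid is seated flush against the bar and its keeper is swung across over it. I handed the job in at about 24.5 s, but one collision along the way may have failed it.

- **Collision:** while stepping aside for a clear picture, the arm hit something on the left, probably the dark box or the bin. The wrist force read about 63 N in x and y (70 N overall), under the 120 N wrist limit. If the arm or gripper body took that load rather than the fingertips, it broke the 40 N limit, and I can't tell which. I backed off at once, and nothing in the picture had visibly moved.
- **Lid:** I turned it about 1 rad with two fingertips, slid it to the bar, then corrected a leftover 0.026 rad. The last check put the flat at 0.000 rad (about ±0.005). Before the keeper was swung, it was level with the seated lid's flat to 0.05 mm and 0.006 rad.
- **Force on the lid:** readings at the end of each move stayed at or below about 23 N. I have no readings between those.
- **Keeper:** I pushed it until the force rose at its stop. In the last picture it lies within about 2–3° of straight across, which is roughly 1.5 rad.
- **Other objects:** in a check before the keeper was swung, the detector found the cup and jars where they started. The other lid looked unmoved, though its last flat-edge reading was too noisy to use because of the arm's shadow.

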